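# Index the carousel bin and tip the firebrick chip into the blue compartment

### The arm

A 6-joint arm with a two-finger parallel gripper is mounted at the origin on a cart in front of the work surface, level with it; the furniture and walls round the work are solid. World frame = base frame: x ahead of the robot, y to its left, z up, the work surface at z = 0. Lengths are in m, angles in rad, forces in N, time in s.
With the tool pointing down it reaches from about 0.3 to 0.75 m from the base axis. Payload 8.5 kg.
Tool frame: the origin (TCP) lies on the mounting face of the last link; the fingertips stand 173 mm ahead of it and the grasp point (between the pads) lies robot.tcp_to_grasp ahead of it (robot.tcp_to_grasp is the distance from the TCP to the grasp point, in m); z points along the fingers, y is the direction in which the jaws open and shut (so a half turn about z gives the same grasp; the last joint's range is limited). The gripper opens to 85 mm and grips with 20 to 120 N. Pads are 22 mm wide; open, the fingers measure 114 mm over their backs; the gripper's body (76 mm by 85 mm) begins 54 mm behind the grasp point. The pads swing forward as they close: fully open they stand 13 mm farther back than shut.
Start: joints at [1.12, 0.381, 1.297, -0, 1.464, -0.215], TCP at [0.128, 0.535, 0.405] pointing down, gripper open.
Joint ranges: [-3.11, 3.11], [-0.89, 2.33], [0.22, 2.48], [-1.42, 4.56], [0.17, 2.85], [-2.88, 2.88]. Speed limits (rad/s): [2.39, 2.39, 3.14, 3.14, 3.14, 3.14].

### API

Orientations are given as a rotation vector (axis times angle).
In Python, from cell import robot, cams gives the robot as it stands. The module is installed in compiled form; this text tells all that it offers.
- The arm moves only by the tool carry_out, never from a script. Its argument "commands" is a list of rows, each an object of numbers: "x", "y", "z": the shift along the tool's x, y, z in m; "twist": the turn about the tool's z in degrees. A call has 1 to 5 rows; each row shifts and turns the pose as measured when the row begins, along the tool's axes as they then stand; what a row does not reach is not made up. A row lasts 1/12 s, in which the tool goes at most 41.7 mm and 7.16 degrees, less where a joint would pass 70% of its speed; a pose out of reach is approached as far as the arm can. A call with a gripper value outside its range is refused whole. "grip" is the opening, from 0 (shut) to 1 (fully open), set as the call begins (left out, the last holds). The fingers move at their own pace and stop on an object; "squeeze" is the grip in N (left out, the last holds). Time passes only in rows, so rows that do not move let the fingers close. It gives the time, the measured TCP pose, the force and the opening at its end, in the units of the state.
- robot.get_state(): the state, without advancing time (a new reading comes with each control period).
- cams.read_camera(name): name is "scene" or "top" or "wrist"; returns the picture (420x560x3 uint8, blue, green, red); there is no depth.
- cams.camera_model(name): a dict with "mtx" (3x3 intrinsics, pixels), "camera_from_world" (4x4, takes a point from world to camera coordinates); the wrist camera has in their place "T_tool_cam" (4x4, takes a point from camera to tool coordinates, whose origin is the TCP and whose axes are the flange's). Camera axes: x right, y down, z forward; pixel columns grow to the right and rows downward; lengths in m; the calibration is good to about 2 mm. A picture is of the moment at which its call begins: read the wrist's pose just before it. camera_model takes no time and is no camera call.
- robot.hand_in(): hands the job in, once; it reports no verdict.
Trained networks look in the newest picture that a camera, given by its name, has taken for a name from the list of things; names that differ only in an ending like _2 or _b are one class to them, and where a whole thing is asked for, a point or a joint stands for the part that bears it (a point fixed in the world has none). Each returns a list of dicts, best first, with "conf" (0 to 1); they miss things now and then, are a little off and sometimes report something else, mostly with a low value. They report only what shows in the picture. A call takes as long as a camera call. They do not tell look-alikes from the thing itself.
- cams.spot_in(name, camera): "point" ([x, y, z] in m, in world coordinates, good to about 4 mm: the middle of the surface that is visible of it).
- cams.place_of(name, camera): "point" ([x, y, z] in m, in world coordinates, good to about 4 mm: a listed point, or the origin of a listed thing).
The state is a dict: "t": time; "joint_pos": joint angles; "joint_velocities": joint speeds; "joint_torque": joint torques, N m; "ee_pos": TCP position; "orientation": TCP orientation; "wrist_force": force on the tool from outside, world axes, zero at the start; "moment": the same for the moment, N m; "opening": opening from 0.0 (shut) to 1.0 (fully open).
Only numpy, scipy, OpenCV 4.12 (cv2) and the standard library are available. Lean on these libraries where they do the work, as an engineer would, in place of code of your own. Each camera call takes 0.05 s, during which the arm holds its last target.

### The job

Turn the carousel bin by its black grip bar until the blue compartment is centred under the chute, then press the red paddle down to tip the pan so that the orange firebrick chip slides down the chute into the blue compartment. Do not touch the chip itself, and leave the blue compartment under the chute.

Things in the scene. Friction and masses are not known exactly. Their poses are not given: they have to be found in the camera images.
- carousel: White round bin, 260 mm across, turning freely with light friction about a vertical axis; stays where left. Origin on the axis, 17 mm above the bench, z up. Its x and y axes run along two dividers; the blue-floored compartment is the quarter between +x and +y (then yellow, red, green anticlockwise from above). Rim 44 mm above the origin. Blue must turn 30 to 80 degrees clockwise seen from above.
- grip_bar (a point): Centre of the black grip bar on the carousel's axis, turning with it: 60 mm long, 14 mm wide, 36 mm tall (18 mm above and below this point, which is 147 mm above the bench), lying level along the line from the axis to blue_bin, a blue dot at the blue end. The post below it is 22 mm thick. The chute's near end is 44 mm from the axis and 124 mm above the bench, lower than the bar.
- blue_bin (a point): Middle of the floor of the blue compartment, 75 mm from the carousel's axis, 24 mm above the bench; turns with the carousel.
- chute_mouth (a point): Middle of the chute's lower opening (60 x 60 mm), fixed, 68 mm above the bench and 75 mm horizontally from the carousel's axis. The blue compartment is in place when blue_bin is straight below this point.
- tip_pad (a point): Centre of the top of the red paddle (32 x 32 mm), 183 mm above the bench at rest, on a 66 mm lever. Seen from the carousel's axis towards the chute: 106 mm ahead and 125 mm to the left. Its axle is 60 mm farther ahead. Pressed straight down 57 to 63 mm (about 3 N; stop at about 63 mm) it tips the pan 50 to 55 degrees, the pan's far end rising to 240 mm; it springs back when released.
- chip: Orange-brown firebrick chip, 24 x 29 x 15 mm, 20 g, lying at the start in the aluminium tipping pan at the top of the chute. Origin at the centre of its underside.
Mind the look-alikes: they are no part of the job. Leave any pink or turquoise look-alike of the chip alone.

How it is judged:
By the outcome, as a careful person would: the job done as asked, in the order asked, and still so for the second after the job is handed in, with the robot touching nothing.
It also fails if it takes over 43 s, if anything falls off the work surface, if the arm or the gripper's body presses on something with over 40 N, if the wrist force passes 120 N, or if a joint passes its speed limit or range.

## Working session

There is one attempt and no reset: what is moved stays moved. The work goes in short steps, Python scripts to look and compute and a tool call to move; the robot and the scene stay as the last step left them, time stands still between calls to the robot, and variables do not carry over. Pictures are saved under pics/ and viewed, and the job is handed in when it is done.

Besides the shell and the picture viewer there is one more tool, called after "Request:" as name(argument=value, ...), one argument or row to a line, values as JSON. carry_out: Moves the arm, as the interface text tells. Its arguments: {"type":"object","properties":{"commands":{"type":"array","items":{"type":"object","properties":{"x":{"type":"number"},"y":{"type":"number"},"z":{"type":"number"},"twist":{"type":"number"}}}},"grip":{"type":"number"},"squeeze":{"type":"number"}},"required":["commands"]}

```bash
mkdir -p pics; ls
python3 - <<'E'
from cell import robot, cams
import cv2,numpy as np
s=robot.get_state(); print({k:np.round(v,3).tolist() for k,v in s.items()}); print(robot.tcp_to_grasp)
for c in("scene","top"):
    cv2.imwrite(f"pics/{c}0.png",cams.read_camera(c))
    for n in("carousel","grip_bar","blue_bin","chute_mouth","tip_pad","chip"):
        print(c,n,[(np.round(d["point"],3).tolist(),round(d["conf"],2)) for d in cams.place_of(n,c)])
    m=cams.camera_model(c);print(np.round(m["mtx"],1).tolist(),np.round(m["camera_from_world"],3).tolist())
print(robot.get_state()["t"])
E
```

```text
pics
{'t': 0.0, 'joint_pos': [1.12, 0.381, 1.298, -0.0, 1.464, -0.215], 'joint_velocities': [-0.001, -0.001, -0.0, 0.0, -0.0, 0.001], 'joint_torque': [0.002, -44.848, -23.128, -0.0, 0.005, 0.0], 'ee_pos': [0.128, 0.535, 0.404], 'orientation': [-0.369, -3.119, 0.002], 'wrist_force': [0.618, 0.879, 0.062], 'moment': [-0.015, 0.018, -0.004], 'opening': 0.999}
0.1547
scene carousel [([0.51, -0.14, 0.018], 0.87), ([0.558, -0.082, 0.023], 0.65)]
scene grip_bar [([0.507, -0.138, 0.144], 0.9)]
scene blue_bin [([0.556, -0.08, 0.026], 0.97)]
scene chute_mouth [([0.578, -0.125, 0.065], 0.93)]
scene tip_pad [([0.593, 0.005, 0.185], 0.91)]
scene chip [([0.72, -0.101, 0.155], 0.67), ([0.746, 0.028, -0.003], 0.58)]
[[382.1, 0.0, 276.1], [0.0, 382.1, 210.1], [0.0, 0.0, 1.0]] [[-0.752, -0.659, 0.007, 0.405], [-0.408, 0.457, -0.791, 0.41], [0.518, -0.598, -0.612, 0.552], [0.0, 0.0, 0.0, 1.0]]
top carousel [([0.504, -0.135, 0.018], 0.59)]
top grip_bar [([0.506, -0.14, 0.146], 0.62)]
top blue_bin [([0.554, -0.079, 0.024], 0.59)]
top chute_mouth [([0.583, -0.128, 0.068], 0.93)]
top tip_pad [([0.59, 0.01, 0.186], 0.88)]
top chip [([0.721, -0.102, 0.156], 0.71), ([0.591, 0.006, 0.186], 0.65), ([0.748, 0.028, 0.001], 0.64), ([0.505, -0.142, 0.146], 0.63), ([0.745, -0.253, -0.003], 0.53)]
[[526.9, 0.0, 273.2], [0.0, 526.9, 207.7], [0.0, 0.0, 1.0]] [[-0.023, -0.999, 0.029, -0.095], [-0.992, 0.02, -0.127, 0.608], [0.127, -0.032, -0.991, 0.946], [0.0, 0.0, 0.0, 1.0]]
0.7
```

View pics/scene0.png

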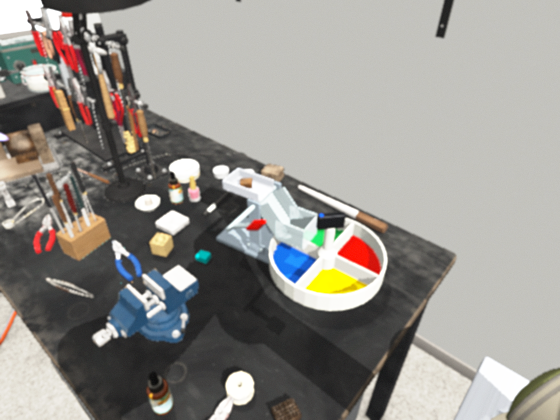

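View pics/top0.png

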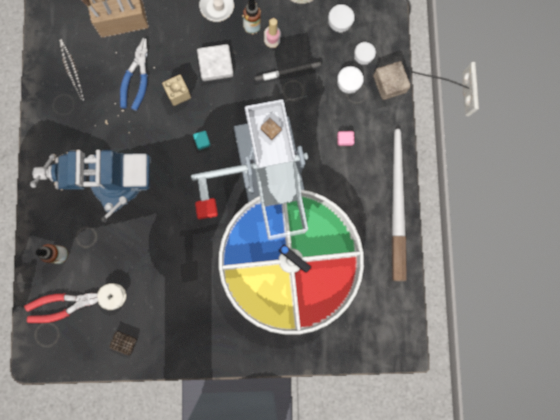

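Scene and top views: carousel at top pixel (291,260), with its grip bar from (284,249) (blue dot) to (310,270). The chute runs up from (283,232) to the pan, where the orange-brown chip lies at (270,128). The red paddle is at (206,208). The look-alikes are pink at (346,138) and turquoise at (201,140), both on the bench. I'll confirm with a crop and work out the geometry.

```bash
cat > h.py <<'E'
from cell import robot, cams
import cv2,numpy as np
from scipy.spatial.transform import Rotation as R
from scipy.optimize import least_squares
def st():
    s=robot.get_state();r=R.from_rotvec(s["orientation"]).as_matrix()
    return s,np.array(s["ee_pos"]),r
def plan(pos,yaw,n=5,step=0.04,tw=7.0):
    """rows in tool axes toward TCP pos and yaw (deg) of tool y, tool down"""
    s,p,r=st()
    cy=np.degrees(np.arctan2(r[1,1],r[0,1])); d=np.array(pos)-p
    print("t",round(s["t"],2),"p",p.round(4),"yaw",cy.round(2),"tilt",r[:,2].round(3),"rem",d.round(4),(yaw-cy).round(2) if 0 else round(yaw-cy,2),"F",np.round(s["wrist_force"],1),"open",round(s["opening"],3),"q",np.round(s["joint_pos"],2))
    for i in range(n):
        v=d*min(1,step/max(np.linalg.norm(d),1e-9)); d=d-v
        k=np.clip(yaw-cy,-tw,tw)
        l=r.T@v
        print(dict(x=round(l[0],3+1),y=round(l[1],4),z=round(l[2],4),twist=round(-k,1)))
        r=r@R.from_euler('z',-k,degrees=True).as_matrix(); cy+=k
def ray(cam,uv,z):
    m=cams.camera_model(cam)
    if cam=="wrist": raise SystemExit
    T=np.linalg.inv(m["camera_from_world"]);
    d=T[:3,:3]@np.linalg.inv(m["mtx"])@np.array([uv[0],uv[1],1.]);o=T[:3,3]
    return o+d*(z-o[2])/d[2]
E
python3 - <<'E'
from h import *
im=cv2.imread("pics/top0.png")
cv2.imwrite("pics/crop0.png",cv2.resize(im[90:335,180:380],None,fx=2.4,fy=2.4,interpolation=cv2.INTER_CUBIC))
for n,uv,z in(("dot",(284,249),.165),("end",(310,270),.165),("pad",(206,208),.183),("d1",(223,268),.061),("d2",(360,253),.061),("d3",(298,328),.061),("mouth?",(283,236),.12)): print(n,ray("top",uv,z).round(4))
# fit axis, chute angle, blue angle
obs=[((.51,-.14),'a'),((.507,-.138),'a'),((.504,-.135),'a'),((.506,-.14),'a'),((.556,-.08),'b'),((.554,-.079),'b'),((.578,-.125),'m'),((.583,-.128),'m'),((.593,.005),'p'),((.59,.01),'p')]
def f(v):
    o=[]
    c=v[:2];u=np.array([np.cos(v[2]),np.sin(v[2])]);w=np.array([-u[1],u[0]]);b=np.array([np.cos(v[3]),np.sin(v[3])])
    for q,k in obs:
        o+=list(np.array(q)-c-{'a':0*u,'b':.075*b,'m':.075*u,'p':.106*u+.125*w}[k])
    return o
r=least_squares(f,[.507,-.138,.15,.9]);print(r.x[:2].round(4),np.degrees(r.x[2:]).round(2),np.round(r.fun*1000,1))
u=np.array([np.cos(r.x[2]),np.sin(r.x[2])]);w=np.array([-u[1],u[0]]);print("pad",r.x[:2]+.106*u+.125*w)
E
```

```text
dot [ 0.5223 -0.1204  0.165 ]
end [ 0.4876 -0.1614  0.165 ]
pad [0.5893 0.0032 0.183 ]
d1 [ 0.4956 -0.0148  0.061 ]
d2 [ 0.517 -0.264  0.061]
d3 [ 0.3862 -0.147   0.061 ]
mouth? [ 0.5467 -0.1215  0.12  ]
[ 0.5071 -0.1373] [ 9.79 50.38] [ 2.9 -2.7 -0.1 -0.7 -3.1  2.3 -1.1 -2.7  1.1 -0.4 -0.9  0.6 -3.  -0.4
  2.  -3.4  2.7  1.1 -0.3  6.1]
pad [0.59030807 0.00386075]
```

View pics/crop0.png

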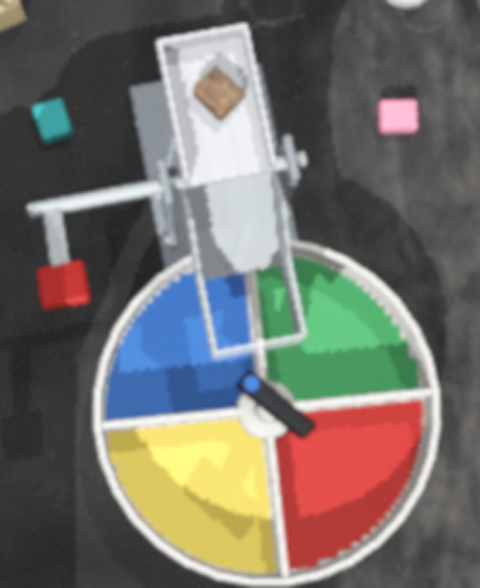

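Run:
```python
from h import *
P=lambda u,v:(180+u/2.4,90+v/2.4)
a=ray("top",P(214,355),.124);b=ray("top",P(304,338),.124);print(a,b,(a+b)/2,np.degrees(np.arctan2(*(a-b)[[1,0]]))-90)
c=ray("top",P(32,210),.2);d=ray("top",P(300,160),.2);print(np.degrees(np.arctan2(*(c-d)[[1,0]]))-90)
c=ray("top",P(158,40),.17);d=ray("top",P(247,25),.17);print(np.degrees(np.arctan2(*(c-d)[[1,0]]))-90)
m=(a+b)/2; print("dist from axis",np.linalg.norm((m-[.507,-.138,0])[:2]))
plan((.507,-.138,.405),-40.1)
```

```text
[ 0.54361575 -0.09771926  0.124     ] [ 0.5543371  -0.16194553  0.124     ] [ 0.54897642 -0.12983239  0.124     ] 9.477046931857444
9.769996702048871
9.092936664034326
dist from axis 0.04276365270268382
t 0.7 p [0.1285 0.5348 0.4047] yaw 76.49 tilt [-0. -0. -1.] rem [ 3.785e-01 -6.728e-01  3.000e-04] -116.59 F [-0.5 -0.7 -0.1] open 1.003 q [ 1.12  0.38  1.3  -0.    1.46 -0.22]
{'x': np.float64(-0.0272), 'y': np.float64(-0.0293), 'z': np.float64(-0.0), 'twist': np.float64(7.0)}
{'x': np.float64(-0.0306), 'y': np.float64(-0.0258), 'z': np.float64(-0.0), 'twist': np.float64(7.0)}
{'x': np.float64(-0.0335), 'y': np.float64(-0.0219), 'z': np.float64(-0.0), 'twist': np.float64(7.0)}
{'x': np.float64(-0.0359), 'y': np.float64(-0.0176), 'z': np.float64(-0.0), 'twist': np.float64(7.0)}
{'x': np.float64(-0.0378), 'y': np.float64(-0.0131), 'z': np.float64(-0.0), 'twist': np.float64(7.0)}
```

Request:
carry_out(
  commands=[
    {"x": -0.027, "y": -0.029, "z": 0, "twist": 7},
    {"x": -0.031, "y": -0.026, "z": 0, "twist": 7},
    {"x": -0.034, "y": -0.022, "z": 0, "twist": 7},
    {"x": -0.036, "y": -0.018, "z": 0, "twist": 7},
    {"x": -0.038, "y": -0.013, "z": 0, "twist": 7},
  ],
  grip=0.7,
)

```text
t: 1.12
ee_pos: [0.2262, 0.3576, 0.4031]
orientation: [-1.304, -2.858, -0.003]
wrist_force: [1.3, 0.7, 0.8]
opening: 0.702
```

```bash
python3 -c "
from h import *
plan((.507,-.138,.405),-40.1,10)"
```

```text
t 1.12 p [0.2262 0.3576 0.4031] yaw 40.96 tilt [-0.     0.002 -1.   ] rem [ 0.2808 -0.4956  0.0019] -81.06 F [1.3 0.7 0.8] open 0.702 q [0.73 0.16 1.62 0.   1.36 0.01]
{'x': np.float64(-0.0392), 'y': np.float64(-0.0079), 'z': np.float64(-0.0002), 'twist': np.float64(7.0)}
{'x': np.float64(-0.0399), 'y': np.float64(-0.0031), 'z': np.float64(-0.0002), 'twist': np.float64(7.0)}
{'x': np.float64(-0.04), 'y': np.float64(0.0018), 'z': np.float64(-0.0002), 'twist': np.float64(7.0)}
{'x': np.float64(-0.0394), 'y': np.float64(0.0067), 'z': np.float64(-0.0002), 'twist': np.float64(7.0)}
{'x': np.float64(-0.0383), 'y': np.float64(0.0114), 'z': np.float64(-0.0002), 'twist': np.float64(7.0)}
{'x': np.float64(-0.0367), 'y': np.float64(0.016), 'z': np.float64(-0.0002), 'twist': np.float64(7.0)}
{'x': np.float64(-0.0344), 'y': np.float64(0.0204), 'z': np.float64(-0.0002), 'twist': np.float64(7.0)}
{'x': np.float64(-0.0317), 'y': np.float64(0.0244), 'z': np.float64(-0.0002), 'twist': np.float64(7.0)}
{'x': np.float64(-0.0285), 'y': np.float64(0.0281), 'z': np.float64(-0.0002), 'twist': np.float64(7.0)}
{'x': np.float64(-0.0249), 'y': np.float64(0.0313), 'z': np.float64(-0.0002), 'twist': np.float64(7.0)}
```

Request:
carry_out(
  commands=[
    {"x": -0.039, "y": -0.008, "z": 0, "twist": 7},
    {"x": -0.04, "y": -0.003, "z": 0, "twist": 7},
    {"x": -0.04, "y": 0.002, "z": 0, "twist": 7},
    {"x": -0.039, "y": 0.007, "z": 0, "twist": 7},
    {"x": -0.038, "y": 0.011, "z": 0, "twist": 7},
  ],
)

```text
t: 1.53
ee_pos: [0.3246, 0.1749, 0.4039]
orientation: [2.12, 2.318, 0.008]
wrist_force: [1.1, 0.4, 0.5]
opening: 0.698
```

```bash
python3 -c "
from h import *
plan((.507,-.138,.405),-40.1,10)"
```

```text
t 1.53 p [0.3246 0.1749 0.4039] yaw 5.1 tilt [ 0.004  0.003 -1.   ] rem [ 0.1824 -0.3129  0.0011] -45.2 F [1.1 0.4 0.5] open 0.698 q [0.17 0.06 1.74 0.   1.34 0.08]
{'x': np.float64(-0.0362), 'y': np.float64(0.017), 'z': np.float64(-0.0002), 'twist': np.float64(7.0)}
{'x': np.float64(-0.0339), 'y': np.float64(0.0213), 'z': np.float64(-0.0002), 'twist': np.float64(7.0)}
{'x': np.float64(-0.031), 'y': np.float64(0.0252), 'z': np.float64(-0.0002), 'twist': np.float64(7.0)}
{'x': np.float64(-0.0277), 'y': np.float64(0.0288), 'z': np.float64(-0.0002), 'twist': np.float64(7.0)}
{'x': np.float64(-0.024), 'y': np.float64(0.032), 'z': np.float64(-0.0002), 'twist': np.float64(7.0)}
{'x': np.float64(-0.0199), 'y': np.float64(0.0347), 'z': np.float64(-0.0002), 'twist': np.float64(7.0)}
{'x': np.float64(-0.0155), 'y': np.float64(0.0369), 'z': np.float64(-0.0002), 'twist': np.float64(3.2)}
{'x': np.float64(-0.0135), 'y': np.float64(0.0377), 'z': np.float64(-0.0002), 'twist': np.float64(-0.0)}
{'x': np.float64(-0.0135), 'y': np.float64(0.0377), 'z': np.float64(-0.0002), 'twist': np.float64(-0.0)}
{'x': np.float64(-0.0007), 'y': np.float64(0.002), 'z': np.float64(-0.0), 'twist': np.float64(-0.0)}
```

Request:
carry_out(
  commands=[
    {"x": -0.036, "y": 0.017, "z": 0, "twist": 7},
    {"x": -0.034, "y": 0.021, "z": 0, "twist": 7},
    {"x": -0.031, "y": 0.025, "z": 0, "twist": 7},
    {"x": -0.028, "y": 0.029, "z": 0, "twist": 7},
    {"x": -0.024, "y": 0.032, "z": 0, "twist": 7},
  ],
)

```text
t: 1.95
ee_pos: [0.4248, -0.008, 0.4055]
orientation: [2.73, 1.552, 0.014]
wrist_force: [1.6, 0.2, -0.1]
opening: 0.702
```

```bash
python3 -c "
from h import *
plan((.507,-.138,.405),-40.1,5)"
```

```text
t 1.95 p [ 0.4248 -0.008   0.4055] yaw -30.75 tilt [ 0.008  0.003 -1.   ] rem [ 0.0822 -0.13   -0.0005] -9.35 F [ 1.6  0.2 -0.1] open 0.702 q [-0.3   0.16  1.61  0.01  1.36  0.24]
{'x': np.float64(-0.0181), 'y': np.float64(0.0357), 'z': np.float64(0.0002), 'twist': np.float64(7.0)}
{'x': np.float64(-0.0137), 'y': np.float64(0.0376), 'z': np.float64(0.0002), 'twist': np.float64(2.4)}
{'x': np.float64(-0.0121), 'y': np.float64(0.0381), 'z': np.float64(0.0002), 'twist': np.float64(-0.0)}
{'x': np.float64(-0.0102), 'y': np.float64(0.0322), 'z': np.float64(0.0002), 'twist': np.float64(-0.0)}
{'x': np.float64(0.0), 'y': np.float64(0.0), 'z': np.float64(0.0), 'twist': np.float64(-0.0)}
```

Request:
carry_out(
  commands=[
    {"x": -0.018, "y": 0.036, "z": 0, "twist": 7},
    {"x": -0.014, "y": 0.037, "z": 0, "twist": 2.4},
    {"x": -0.012, "y": 0.038, "z": 0, "twist": 0},
    {"x": -0.01, "y": 0.032, "z": 0, "twist": 0},
    {"x": 0, "y": 0, "z": 0},
  ],
)

```text
$.commands[4]: bad value
```

```bash
python3 -c "
from h import *
s,p,r=st()
im=cams.read_camera('wrist')
m=cams.camera_model('wrist');print(np.round(m['T_tool_cam'],4).tolist(),np.round(m['mtx'],1).tolist())
T=np.eye(4);T[:3,:3]=r;T[:3,3]=p;C=np.linalg.inv(T@m['T_tool_cam'])
def pr(w):
    q=C[:3,:3]@np.array(w)+C[:3,3]; q=m['mtx']@q; return q[:2]/q[2]
b=np.array([np.cos(np.radians(50)),np.sin(np.radians(50)),0])
a=np.array([.507,-.138,.165])
for w in(a,a+.03*b,a-.03*b): 
    q=pr(w);print(q.round(1)); cv2.circle(im,tuple(int(round(k)) for k in q),3,(255,0,255),1)
cv2.imwrite('pics/w1.png',im)
print(cams.place_of('grip_bar','wrist'),cams.place_of('blue_bin','wrist'))
plan((.507,-.138,.1547+.150),-40.1,4)"
```

```text
[[0.0007, -0.9585, -0.285, 0.0722], [1.0, 0.0007, 0.0003, -0.0006], [-0.0001, -0.285, 0.9585, 0.0305], [0.0, 0.0, 0.0, 1.0]] [[325.5, 0.0, 276.4], [0.0, 325.5, 207.3], [0.0, 0.0, 1.0]]
[459.1 311.7]
[472.3 275.8]
[446.9 345.2]
[{'point': [0.5076, -0.1353, 0.1494], 'conf': 0.94}, {'point': [0.5807, -0.1204, 0.0709], 'conf': 0.34}] [{'point': [0.5564, -0.0832, 0.0281], 'conf': 0.85}]
t 2.1 p [ 0.4254 -0.008   0.4049] yaw -30.63 tilt [ 0.007  0.003 -1.   ] rem [ 0.0816 -0.13   -0.1002] -9.47 F [0.2 1.6 0. ] open 0.699 q [-0.3   0.16  1.61  0.01  1.36  0.23]
{'x': np.float64(-0.0155), 'y': np.float64(0.0297), 'z': np.float64(0.0219), 'twist': np.float64(7.0)}
{'x': np.float64(-0.0117), 'y': np.float64(0.0313), 'z': np.float64(0.0219), 'twist': np.float64(2.5)}
{'x': np.float64(-0.0104), 'y': np.float64(0.0318), 'z': np.float64(0.0219), 'twist': np.float64(-0.0)}
{'x': np.float64(-0.0104), 'y': np.float64(0.0318), 'z': np.float64(0.0219), 'twist': np.float64(-0.0)}
```

View pics/w1.png

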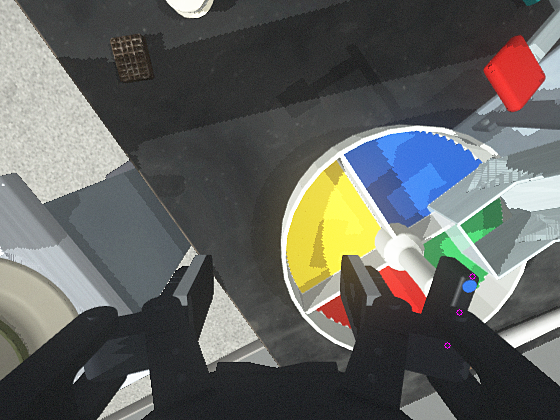

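The call was refused because of its all-zero row, so the arm hasn't moved. The wrist picture shows the bar's blue dot at (470,286), which agrees with my projection of the bar (centre 459,312).

Request:
carry_out(
  commands=[
    {"x": -0.018, "y": 0.036, "z": 0, "twist": 7},
    {"x": -0.014, "y": 0.037, "z": 0, "twist": 2.4},
    {"x": -0.012, "y": 0.038, "z": 0, "twist": 0},
    {"x": -0.01, "y": 0.032, "z": 0, "twist": 0},
    {"z": 0.001},
  ],
)

```text
$.commands[4]: bad value
```

```bash
python3 -c "
from h import *
s,p,r=st()
im=cams.read_camera('wrist')
m=cams.camera_model('wrist')
T=np.eye(4);T[:3,:3]=r;T[:3,3]=p;C=np.linalg.inv(T@m['T_tool_cam'])
def pr(w):
    q=C[:3,:3]@np.array(w)+C[:3,3]; q=m['mtx']@q; return q[:2]/q[2]
b=np.array([np.cos(np.radians(50)),np.sin(np.radians(50)),0])
a=np.array([.507,-.138,.165])
for w in(a,a+.03*b,a-.03*b): 
    q=pr(w);print(q.round(1)); cv2.circle(im,tuple(int(round(k)) for k in q),3,(255,0,255),1)
cv2.imwrite('pics/w2.png',im)
plan((.507,-.138,.1547+.150),-40.1,4)"
```

```text
[459.  312.7]
[472.3 276.9]
[446.6 346.3]
t 2.15 p [ 0.4246 -0.0066  0.405 ] yaw -30.45 tilt [ 0.007  0.004 -1.   ] rem [ 0.0824 -0.1314 -0.1003] -9.65 F [-0.1 -0.1 -0.4] open 0.704 q [-0.3   0.16  1.62  0.01  1.36  0.23]
{'x': np.float64(-0.0156), 'y': np.float64(0.0297), 'z': np.float64(0.0217), 'twist': np.float64(7.0)}
{'x': np.float64(-0.0119), 'y': np.float64(0.0314), 'z': np.float64(0.0217), 'twist': np.float64(2.7)}
{'x': np.float64(-0.0104), 'y': np.float64(0.0319), 'z': np.float64(0.0217), 'twist': np.float64(-0.0)}
{'x': np.float64(-0.0104), 'y': np.float64(0.0319), 'z': np.float64(0.0217), 'twist': np.float64(-0.0)}
```

View pics/w2.png

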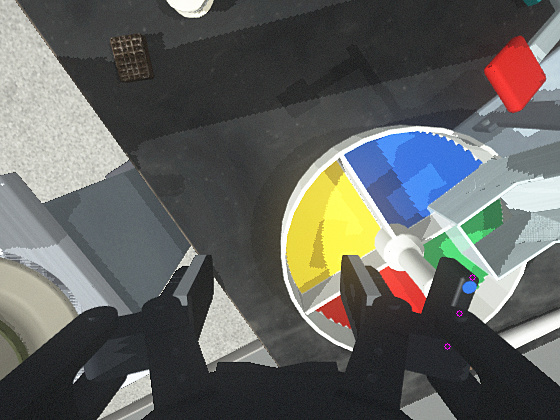

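The last row was refused again, perhaps because every key has to be given. I'll write full rows. The picture is unchanged (dot at 470,287).

Request:
carry_out(
  commands=[
    {"x": -0.018, "y": 0.036, "z": 0, "twist": 7},
    {"x": -0.014, "y": 0.038, "z": 0, "twist": 2.6},
    {"x": -0.012, "y": 0.038, "z": 0, "twist": 0},
    {"x": -0.01, "y": 0.032, "z": 0, "twist": 0},
  ],
)

```text
t: 2.48
ee_pos: [0.5064, -0.1314, 0.4065]
orientation: [-2.84, -1.338, -0.014]
wrist_force: [0.3, 0.6, -0.8]
opening: 0.7
```

```bash
python3 -c "
from h import *
s,p,r=st()
im=cams.read_camera('wrist')
m=cams.camera_model('wrist')
T=np.eye(4);T[:3,:3]=r;T[:3,3]=p;C=np.linalg.inv(T@m['T_tool_cam'])
def pr(w):
    q=C[:3,:3]@np.array(w)+C[:3,3]; q=m['mtx']@q; return q[:2]/q[2]
b=np.array([np.cos(np.radians(50)),np.sin(np.radians(50)),0])
a=np.array([.507,-.138,.165])
for w in(a,a+.03*b,a-.03*b): 
    q=pr(w);print(q.round(1)); cv2.circle(im,tuple(int(round(k)) for k in q),3,(255,0,255),1)
cv2.imwrite('pics/w3.png',im)
plan((.507,-.138,.1547+.150),-40.1,4,.03)"
```

```text
[283.2 229.8]
[283.9 187.3]
[282.6 269.3]
t 2.53 p [ 0.5087 -0.1353  0.4059] yaw -39.69 tilt [ 0.008  0.004 -1.   ] rem [-0.0017 -0.0027 -0.1012] -0.41 F [-1.5 -3.8 -1.4] open 0.697 q [-0.49  0.34  1.36  0.01  1.44  0.21]
{'x': np.float64(-0.0012), 'y': np.float64(0.0), 'z': np.float64(0.03), 'twist': np.float64(0.4)}
{'x': np.float64(-0.0012), 'y': np.float64(0.0), 'z': np.float64(0.03), 'twist': np.float64(-0.0)}
{'x': np.float64(-0.0012), 'y': np.float64(0.0), 'z': np.float64(0.03), 'twist': np.float64(-0.0)}
{'x': np.float64(-0.0004), 'y': np.float64(0.0), 'z': np.float64(0.0113), 'twist': np.float64(-0.0)}
```

View pics/w3.png

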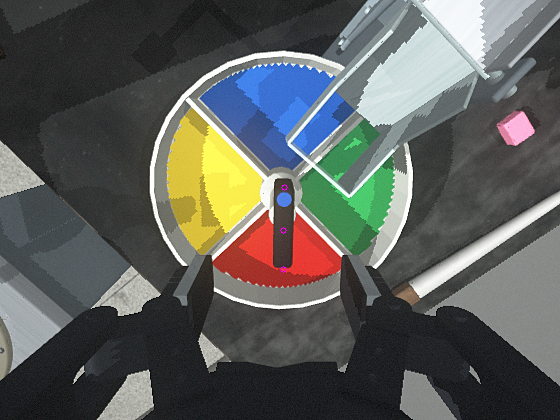

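The bar is vertical in the wrist image, from (284,178) to (284,268) and midway between the jaws, so its pose matches the estimate. I'll descend.

Request:
carry_out(
  commands=[
    {"x": -0.002, "y": 0, "z": 0.03, "twist": 0.4},
    {"x": -0.001, "y": 0, "z": 0.03, "twist": 0},
    {"x": 0, "y": 0, "z": 0.025, "twist": 0},
  ],
)

```text
t: 2.78
ee_pos: [0.5093, -0.1364, 0.3234]
orientation: [2.836, 1.328, 0.026]
wrist_force: [0.5, 0.3, 0.0]
opening: 0.698
```

```bash
python3 -c "
from h import *
plan((.506,-.1385,.1547+.150),-40.1,3,.03)"
```

```text
t 2.78 p [ 0.5093 -0.1364  0.3234] yaw -39.83 tilt [ 0.02  -0.002 -1.   ] rem [-0.0033 -0.0021 -0.0187] -0.27 F [0.5 0.3 0. ] open 0.698 q [-0.49  0.41  1.5   0.01  1.21  0.2 ]
{'x': np.float64(-0.0039), 'y': np.float64(-0.0015), 'z': np.float64(0.0186), 'twist': np.float64(0.3)}
{'x': np.float64(0.0), 'y': np.float64(0.0), 'z': np.float64(0.0), 'twist': np.float64(-0.0)}
{'x': np.float64(0.0), 'y': np.float64(0.0), 'z': np.float64(0.0), 'twist': np.float64(-0.0)}
```

Request:
carry_out(
  commands=[
    {"x": -0.004, "y": -0.002, "z": 0.009, "twist": 0.2},
    {"x": -0.002, "y": -0.001, "z": 0.007, "twist": 0},
  ],
)

```text
t: 2.95
ee_pos: [0.5027, -0.1359, 0.3034]
orientation: [2.84, 1.333, 0.021]
wrist_force: [0.2, 0.2, 0.1]
opening: 0.696
```

```bash
python3 -c "
from h import *
cv2.imwrite('pics/w4.png',cams.read_camera('wrist'))
plan((.506,-.1385,.1547+.150),-40.1,3,.03)"
```

```text
t 3.0 p [ 0.5022 -0.1358  0.3022] yaw -39.72 tilt [ 0.012  0.003 -1.   ] rem [ 0.0038 -0.0027  0.0025] -0.38 F [-0.8  0.7 -1.5] open 0.697 q [-0.49  0.43  1.54  0.01  1.16  0.2 ]
{'x': np.float64(0.0003), 'y': np.float64(0.0047), 'z': np.float64(-0.0025), 'twist': np.float64(0.4)}
{'x': np.float64(0.0), 'y': np.float64(0.0), 'z': np.float64(0.0), 'twist': np.float64(-0.0)}
{'x': np.float64(0.0), 'y': np.float64(0.0), 'z': np.float64(0.0), 'twist': np.float64(-0.0)}
```

View pics/w4.png

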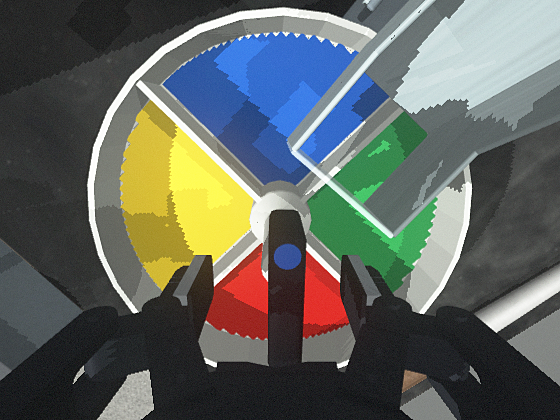

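The bar at column ~287 sits a little right of the jaw middle (276). I'll shift about 4 mm in y and close.

Request:
carry_out(
  commands=[
    {"x": 0, "y": 0.004, "z": -0.002, "twist": 0.4},
    {"x": 0, "y": 0, "z": 0, "twist": 0},
    {"x": 0, "y": 0, "z": 0, "twist": 0},
    {"x": 0, "y": 0, "z": 0, "twist": 0},
  ],
  grip=0,
  squeeze=30,
)

```text
t: 3.33
ee_pos: [0.5062, -0.1365, 0.3071]
orientation: [2.841, 1.327, 0.023]
wrist_force: [2.0, -4.4, -12.6]
opening: 0.16
```

```bash
python3 -c "
from h import *
cv2.imwrite('pics/w5.png',cams.read_camera('wrist'))
plan((.506,-.1385,.1547+.150),-40.1,1,.03)"
```

```text
t 3.38 p [ 0.5062 -0.1365  0.307 ] yaw -39.92 tilt [ 0.016  0.001 -1.   ] rem [-0.0002 -0.002  -0.0023] -0.18 F [ 3.2 -1.4  1.8] open 0.159 q [-0.49  0.43  1.53  0.01  1.17  0.2 ]
{'x': np.float64(-0.0017), 'y': np.float64(0.0011), 'z': np.float64(0.0023), 'twist': np.float64(0.2)}
```

View pics/w5.png

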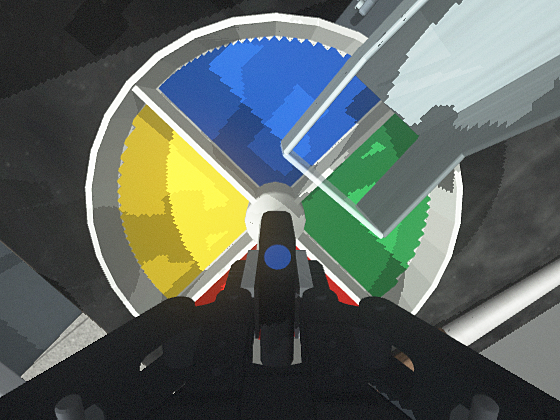

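Gripped: the opening of 0.16 is about 13.6 mm, close to the bar's 14 mm, and the bar is between the pads. Now I'll turn it clockwise.

Request:
carry_out(
  commands=[
    {"x": 0, "y": 0, "z": 0, "twist": 4},
    {"x": 0, "y": 0, "z": 0, "twist": 6},
    {"x": 0, "y": 0, "z": 0, "twist": 6},
    {"x": 0, "y": 0, "z": 0, "twist": 6},
    {"x": 0, "y": 0, "z": 0, "twist": 6},
  ],
)

```text
t: 3.8
ee_pos: [0.5067, -0.1371, 0.307]
orientation: [3.085, 0.574, 0.024]
wrist_force: [2.5, -1.4, -4.9]
opening: 0.153
```

```bash
python3 -c "
from h import *
plan((.506,-.138,.1547+.150),-80.4,3,.03)"
```

```text
t 3.8 p [ 0.5067 -0.1371  0.307 ] yaw -68.92 tilt [ 0.016 -0.    -1.   ] rem [-0.0007 -0.0009 -0.0023] -11.48 F [ 2.5 -1.4 -4.9] open 0.153 q [-0.49  0.43  1.53  0.01  1.17  0.71]
{'x': np.float64(-0.001), 'y': np.float64(0.0006), 'z': np.float64(0.0023), 'twist': np.float64(7.0)}
{'x': np.float64(0.0), 'y': np.float64(0.0), 'z': np.float64(0.0), 'twist': np.float64(4.5)}
{'x': np.float64(0.0), 'y': np.float64(0.0), 'z': np.float64(0.0), 'twist': np.float64(-0.0)}
```

Request:
carry_out(
  commands=[
    {"x": 0, "y": 0, "z": 0, "twist": 6},
    {"x": 0, "y": 0, "z": 0, "twist": 4},
    {"x": 0, "y": 0, "z": 0, "twist": 1},
    {"x": 0, "y": 0, "z": 0, "twist": 0},
  ],
)

```text
t: 4.13
ee_pos: [0.5069, -0.1374, 0.307]
orientation: [3.129, 0.256, 0.024]
wrist_force: [2.2, -1.3, -4.4]
opening: 0.161
```

```bash
python3 -c "
from h import *
cv2.imwrite('pics/top2.png',cv2.resize(cams.read_camera('top')[90:335,180:380],None,fx=2.4,fy=2.4,interpolation=cv2.INTER_CUBIC))
for n in('blue_bin','chute_mouth'): print(n,cams.place_of(n,'top')[:2])
cams.read_camera('scene')
for n in('blue_bin','chute_mouth'): print(n,cams.place_of(n,'scene')[:2])
plan((.506,-.138,.1547+.150),-80.4,1,.03)"
```

```text
blue_bin [{'point': [0.5769, -0.1242, 0.0245], 'conf': 0.78}]
chute_mouth [{'point': [0.5806, -0.128, 0.0681], 'conf': 0.72}]
blue_bin [{'point': [0.5824, -0.127, 0.024], 'conf': 0.63}]
chute_mouth [{'point': [0.5794, -0.126, 0.0674], 'conf': 0.89}]
t 4.43 p [ 0.5069 -0.1373  0.307 ] yaw -80.64 tilt [ 0.015 -0.001 -1.   ] rem [-0.0009 -0.0007 -0.0023] 0.24 F [ 1.3 -1.1 -3.6] open 0.16 q [-0.49  0.43  1.53  0.01  1.17  0.91]
{'x': np.float64(-0.001), 'y': np.float64(0.0005), 'z': np.float64(0.0023), 'twist': np.float64(-0.2)}
```

View pics/top2.png

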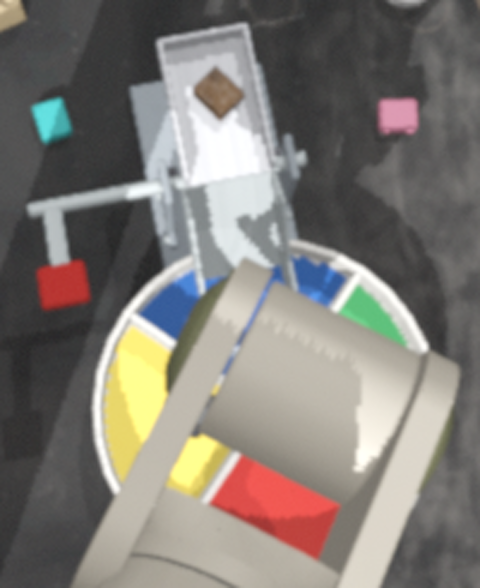

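The top view shows the blue compartment centred under the chute: its dividers are at (155,325) and (345,290), either side of the chute. Releasing and rising.

Request:
carry_out(
  commands=[
    {"x": 0, "y": 0, "z": 0, "twist": 0},
    {"x": 0, "y": 0, "z": 0, "twist": 0},
    {"x": 0, "y": 0, "z": 0, "twist": 0},
    {"x": 0, "y": 0, "z": -0.02, "twist": 0},
    {"x": 0, "y": 0, "z": -0.03, "twist": 0},
  ],
  grip=0.5,
)

```text
t: 4.85
ee_pos: [0.5056, -0.1369, 0.3547]
orientation: [-3.128, -0.259, -0.013]
wrist_force: [0.3, -0.5, -0.5]
opening: 0.502
```

Request:
carry_out(
  commands=[
    {"x": 0, "y": 0, "z": -0.035, "twist": 0},
    {"x": 0, "y": 0, "z": -0.035, "twist": 0},
    {"x": 0, "y": 0, "z": -0.01, "twist": 0},
    {"x": 0, "y": 0, "z": 0, "twist": 0},
  ],
)

```text
t: 5.18
ee_pos: [0.504, -0.1366, 0.4443]
orientation: [3.129, 0.261, 0.024]
wrist_force: [-0.6, 0.8, -0.8]
opening: 0.502
```

```bash
python3 -c "
from h import *
cv2.imwrite('pics/w6.png',cams.read_camera('wrist'))
plan((.59,.004,.42),-80.4,5,.04)"
```

```text
t 5.23 p [ 0.504  -0.1365  0.4436] yaw -80.47 tilt [ 0.015 -0.    -1.   ] rem [ 0.086   0.1405 -0.0236] 0.07 F [-1.3  0.8  0.4] open 0.5 q [-0.49  0.3   1.3   0.01  1.52  0.91]
{'x': np.float64(0.0259), 'y': np.float64(-0.0299), 'z': np.float64(0.006), 'twist': np.float64(-0.1)}
{'x': np.float64(0.0259), 'y': np.float64(-0.0299), 'z': np.float64(0.006), 'twist': np.float64(-0.0)}
{'x': np.float64(0.0259), 'y': np.float64(-0.0299), 'z': np.float64(0.006), 'twist': np.float64(-0.0)}
{'x': np.float64(0.0259), 'y': np.float64(-0.0299), 'z': np.float64(0.006), 'twist': np.float64(-0.0)}
{'x': np.float64(0.0041), 'y': np.float64(-0.0048), 'z': np.float64(0.001), 'twist': np.float64(-0.0)}
```

View pics/w6.png

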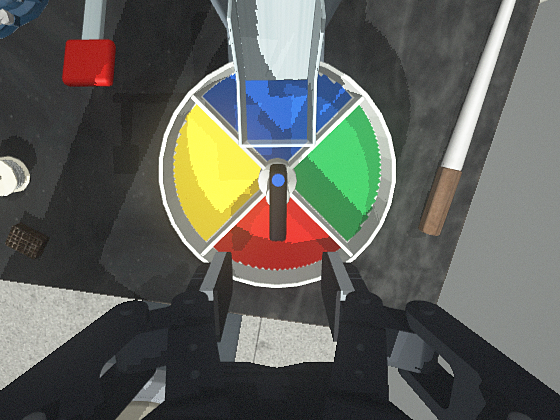

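Seen from the wrist, blue is centred under the chute: the dividers run symmetrically from (277,180) and the bar points straight along the chute. Now to the paddle with jaws shut.

Request:
carry_out(
  commands=[
    {"x": 0.026, "y": -0.03, "z": 0.005, "twist": 0},
    {"x": 0.026, "y": -0.03, "z": 0.005, "twist": 0},
    {"x": 0.026, "y": -0.03, "z": 0.005, "twist": 0},
    {"x": 0.023, "y": -0.027, "z": 0.005, "twist": 0},
    {"x": 0, "y": 0, "z": 0, "twist": 0},
  ],
  grip=0,
)

```text
t: 5.65
ee_pos: [0.5872, -0.0015, 0.4178]
orientation: [-3.132, -0.25, -0.013]
wrist_force: [-0.0, -0.2, -0.6]
opening: -0.0
```

```bash
python3 -c "
from h import *
s,p,r=st()
im=cams.read_camera('wrist')
m=cams.camera_model('wrist')
T=np.eye(4);T[:3,:3]=r;T[:3,3]=p;C=np.linalg.inv(T@m['T_tool_cam'])
def pr(w):
    q=C[:3,:3]@np.array(w)+C[:3,3]; q=m['mtx']@q; return q[:2]/q[2]
for w in([.59,.0045,.183],p+r[:,2]*.173): 
    q=pr(w);print(q.round(1)); cv2.circle(im,tuple(int(round(k)) for k in q),4,(255,255,0),1)
cv2.imwrite('pics/w7.png',im)
print(cams.place_of('tip_pad','wrist')[:2]); print('tip',p+r[:,2]*.173)
t=r[:,2]*.173
plan((.59-t[0],.0045-t[1],.36),-80.4,5,.03)"
```

```text
[268.  220.9]
[276.3 266. ]
[]
tip [ 0.5886226  -0.00132251  0.24478259]
t 5.75 p [ 0.5858 -0.0047  0.4187] yaw -81.0 tilt [ 0.008 -0.001 -1.   ] rem [ 0.0027  0.0091 -0.0587] 0.6 F [ 0.6 -0.6  0.7] open -0.003 q [-0.21  0.43  1.17  0.    1.53  1.2 ]
{'x': np.float64(0.0018), 'y': np.float64(-0.0044), 'z': np.float64(0.0296), 'twist': np.float64(-0.6)}
{'x': np.float64(0.0019), 'y': np.float64(-0.0043), 'z': np.float64(0.0291), 'twist': np.float64(-0.0)}
{'x': np.float64(0.0), 'y': np.float64(0.0), 'z': np.float64(0.0), 'twist': np.float64(-0.0)}
{'x': np.float64(0.0), 'y': np.float64(0.0), 'z': np.float64(0.0), 'twist': np.float64(-0.0)}
{'x': np.float64(0.0), 'y': np.float64(0.0), 'z': np.float64(0.0), 'twist': np.float64(-0.0)}
```

View pics/w7.png

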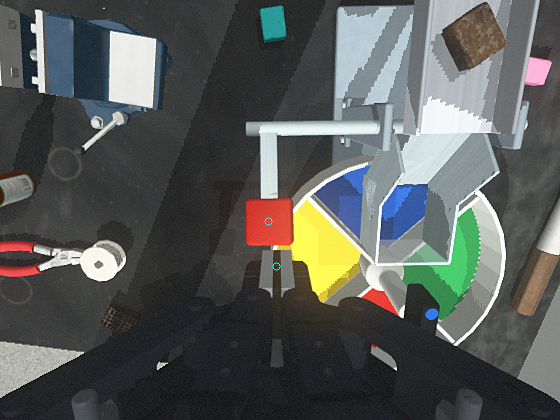

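The paddle is centred at (270,221), matching my projection (268,221). Lowering to just above it.

Request:
carry_out(
  commands=[
    {"x": 0.002, "y": -0.005, "z": 0.025, "twist": -0.6},
    {"x": 0.002, "y": -0.005, "z": 0.025, "twist": 0},
    {"x": 0, "y": 0, "z": 0, "twist": 0},
  ],
)

```text
t: 6.0
ee_pos: [0.5876, 0.0036, 0.3666]
orientation: [3.128, 0.26, 0.013]
wrist_force: [-0.2, 0.5, -2.2]
opening: 0.0
```

```bash
python3 -c "
from h import *
s,p,r=st()
t=r[:,2]*.173;print('tip',p+t)
plan((.59-t[0],.0045-t[1],.356),-80.4,1,.03)"
```

```text
tip [0.58910386 0.00323786 0.19364439]
t 6.0 p [0.5876 0.0036 0.3666] yaw -80.49 tilt [ 0.009 -0.002 -1.   ] rem [ 0.0009  0.0013 -0.0106] 0.09 F [-0.2  0.5 -2.2] open 0.0 q [-0.2   0.47  1.26 -0.    1.4   1.21]
{'x': np.float64(0.001), 'y': np.float64(-0.0011), 'z': np.float64(0.0106), 'twist': np.float64(-0.1)}
```

Request:
carry_out(
  commands=[
    {"x": 0.001, "y": -0.001, "z": 0.01, "twist": 0},
    {"x": 0, "y": 0, "z": 0.008, "twist": 0},
    {"x": 0, "y": 0, "z": 0.008, "twist": 0},
    {"x": 0, "y": 0, "z": 0.008, "twist": 0},
    {"x": 0, "y": 0, "z": 0.008, "twist": 0},
  ],
)

```text
t: 6.42
ee_pos: [0.5877, 0.0003, 0.3267]
orientation: [3.127, 0.253, 0.018]
wrist_force: [-1.7, 1.6, 2.9]
opening: 0.001
```

```bash
python3 -c "
from h import *
s,p,r=st()
t=r[:,2]*.173;print('tip',p+t)
plan((.59-t[0],.0045-t[1],.296),-80.4,1,.04)
cv2.imwrite('pics/w8.png',cams.read_camera('wrist'))"
```

```text
tip [ 5.89763962e-01 -2.58938521e-04  1.53748475e-01]
t 6.42 p [5.877e-01 3.000e-04 3.267e-01] yaw -80.76 tilt [ 0.012 -0.003 -1.   ] rem [ 0.0002  0.0048 -0.0307] 0.36 F [-1.7  1.6  2.9] open 0.001 q [-0.2   0.51  1.32 -0.    1.3   1.21]
{'x': np.float64(0.0007), 'y': np.float64(-0.0048), 'z': np.float64(0.0307), 'twist': np.float64(-0.4)}
```

View pics/w8.png

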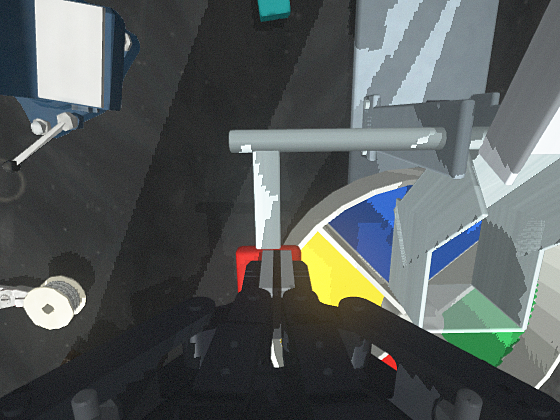

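The paddle is going down with a steady light force (2.9 N). The finger is about 4 mm right of its centre (pad at columns 237–300, fingers at 277), which is still safely on it. Continuing with a small correction.

Request:
carry_out(
  commands=[
    {"x": 0, "y": -0.001, "z": 0.008, "twist": 0},
    {"x": 0, "y": -0.001, "z": 0.008, "twist": 0},
    {"x": 0, "y": -0.001, "z": 0.008, "twist": 0},
    {"x": 0, "y": 0, "z": 0.006, "twist": 0},
    {"x": 0, "y": 0, "z": 0, "twist": 0},
  ],
)

```text
t: 6.88
ee_pos: [0.5883, 0.0028, 0.2976]
orientation: [3.124, 0.252, 0.031]
wrist_force: [-12.5, -1.3, 19.1]
opening: 0.004
```

```bash
python3 -c "
from h import *
s,p,r=st()
t=r[:,2]*.173;print('tip',p+t)
plan((.59-t[0],.0045-t[1],.296),-80.4,1,.04)
cv2.imwrite('pics/s8.png',cv2.resize(cams.read_camera('scene')[140:320,180:420],None,fx=3,fy=3,interpolation=cv2.INTER_CUBIC))
cv2.imwrite('pics/t8.png',cv2.resize(cams.read_camera('top')[90:335,180:380],None,fx=2.4,fy=2.4,interpolation=cv2.INTER_CUBIC))"
```

```text
tip [0.59181913 0.00181765 0.12460858]
t 6.88 p [0.5883 0.0028 0.2976] yaw -80.78 tilt [ 0.02  -0.006 -1.   ] rem [-0.0018  0.0027 -0.0016] 0.38 F [-12.5  -1.3  19.1] open 0.004 q [-0.2   0.54  1.36 -0.    1.22  1.21]
{'x': np.float64(-0.0014), 'y': np.float64(-0.003), 'z': np.float64(0.0015), 'twist': np.float64(-0.4)}
```

View pics/s8.png

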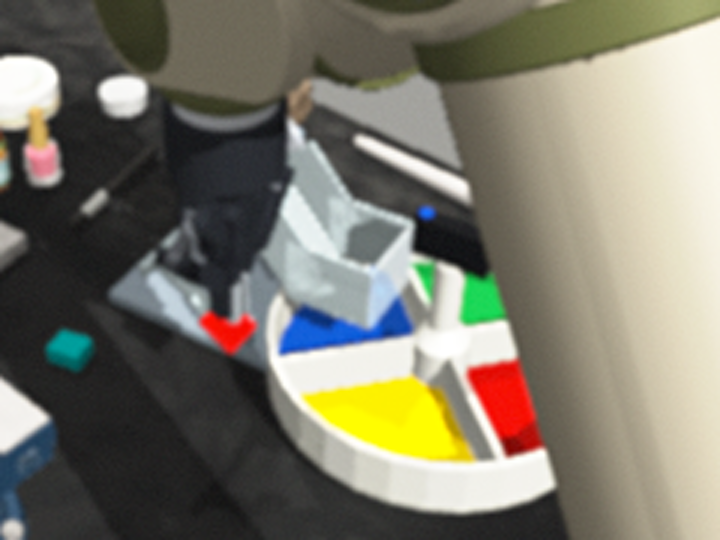

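View pics/t8.png

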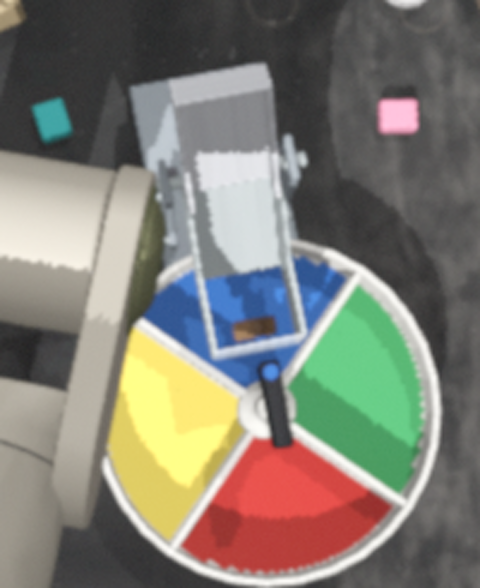

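The pan is tipped, with 19 N at ~58 mm, so it's near the stop. The chip shows at crop (255,328), over blue within the chute outline. Holding briefly, then looking again before release.

Request:
carry_out(
  commands=[
    {"x": 0, "y": 0, "z": 0, "twist": 0},
    {"x": 0, "y": 0, "z": 0, "twist": 0},
    {"x": 0, "y": 0, "z": 0, "twist": 0},
    {"x": 0, "y": 0, "z": 0, "twist": 0},
    {"x": 0, "y": 0, "z": 0, "twist": 0},
  ],
)

```text
t: 7.4
ee_pos: [0.5872, 0.0032, 0.2991]
orientation: [3.121, 0.253, 0.032]
wrist_force: [-1.2, -2.0, 6.0]
opening: 0.001
```

```bash
python3 -c "
from h import *
plan((.59,.0045,.37),-80.4,1,.04)
cv2.imwrite('pics/t9.png',cv2.resize(cams.read_camera('top')[90:335,180:380],None,fx=2.4,fy=2.4,interpolation=cv2.INTER_CUBIC))
print(cams.place_of('chip','top')[:4])"
```

```text
t 7.4 p [0.5872 0.0032 0.2991] yaw -80.72 tilt [ 0.021 -0.008 -1.   ] rem [0.0028 0.0013 0.0709] 0.32 F [-1.2 -2.   6. ] open 0.001 q [-0.2   0.53  1.36 -0.    1.22  1.21]
{'x': np.float64(0.0024), 'y': np.float64(-0.0), 'z': np.float64(-0.0399), 'twist': np.float64(-0.3)}
[{'point': [0.7445, -0.2558, -0.0029], 'conf': 0.72}, {'point': [0.7449, 0.0255, 0.0018], 'conf': 0.6}, {'point': [0.5506, -0.1419, 0.0362], 'conf': 0.45}]
```

View pics/t9.png

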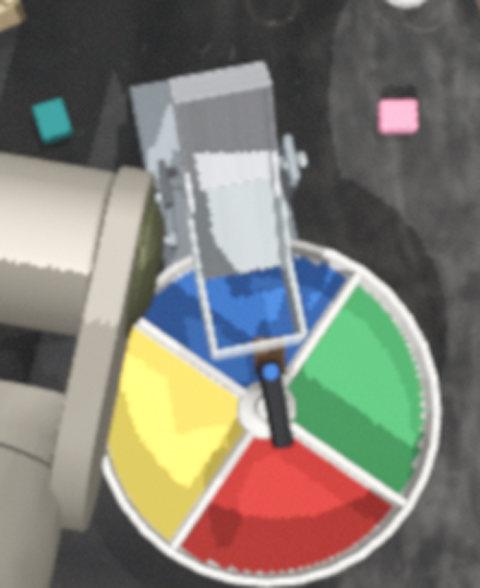

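The chip has landed in the blue compartment near the hub (crop 268,352). Releasing the paddle gently.

Request:
carry_out(
  commands=[
    {"x": 0, "y": 0, "z": -0.01, "twist": 0},
    {"x": 0, "y": 0, "z": -0.012, "twist": 0},
    {"x": 0, "y": 0, "z": -0.012, "twist": 0},
    {"x": 0, "y": 0, "z": -0.012, "twist": 0},
    {"x": 0, "y": 0, "z": -0.012, "twist": 0},
  ],
)

```text
t: 7.92
ee_pos: [0.586, 0.0042, 0.3557]
orientation: [3.125, 0.254, 0.017]
wrist_force: [0.4, 0.4, 0.6]
opening: -0.003
```

Request:
carry_out(
  commands=[
    {"x": 0, "y": 0, "z": -0.012, "twist": 0},
    {"x": -0.005, "y": 0, "z": -0.03, "twist": 0},
    {"x": -0.015, "y": 0, "z": -0.035, "twist": 0},
    {"x": -0.02, "y": -0.02, "z": -0.03, "twist": 0},
    {"x": -0.02, "y": -0.03, "z": 0, "twist": 0},
  ],
)

```text
t: 8.33
ee_pos: [0.519, 0.0424, 0.4661]
orientation: [3.128, 0.249, 0.012]
wrist_force: [0.6, 1.0, 1.2]
opening: 0.001
```

Request:
carry_out(
  commands=[
    {"x": -0.025, "y": -0.03, "z": 0, "twist": 0},
    {"x": -0.025, "y": -0.03, "z": 0, "twist": 0},
    {"x": -0.025, "y": -0.03, "z": 0, "twist": 0},
    {"x": 0, "y": 0, "z": 0, "twist": 0},
    {"x": 0, "y": 0, "z": 0, "twist": 0},
  ],
)

```text
t: 8.75
ee_pos: [0.4216, 0.1254, 0.4678]
orientation: [3.131, 0.254, 0.017]
wrist_force: [0.5, 0.5, -0.6]
opening: -0.001
```

```bash
python3 -c "
from h import *
plan((.5,.1,.42),-80.4,1,.04)
cv2.imwrite('pics/t10.png',cv2.resize(cams.read_camera('top')[90:335,180:380],None,fx=2.4,fy=2.4,interpolation=cv2.INTER_CUBIC))
print(cams.place_of('chip','top')[:4],cams.place_of('blue_bin','top')[:2])
cv2.imwrite('pics/s10.png',cv2.resize(cams.read_camera('scene')[140:320,180:420],None,fx=3,fy=3,interpolation=cv2.INTER_CUBIC))
print(cams.place_of('chip','scene')[:4],cams.place_of('blue_bin','scene')[:2])"
```

```text
t 8.75 p [0.4216 0.1254 0.4678] yaw -80.71 tilt [ 0.011  0.    -1.   ] rem [ 0.0784 -0.0254 -0.0478] 0.31 F [ 0.5  0.5 -0.6] open -0.001 q [0.02 0.14 1.45 0.   1.54 1.43]
{'x': np.float64(0.0305), 'y': np.float64(0.0158), 'z': np.float64(0.0204), 'twist': np.float64(-0.3)}
[{'point': [0.7441, 0.0262, -0.0011], 'conf': 0.63}, {'point': [0.547, -0.144, 0.0366], 'conf': 0.52}, {'point': [0.7443, -0.2532, -0.0011], 'conf': 0.47}] [{'point': [0.5833, -0.1249, 0.0251], 'conf': 0.55}]
[{'point': [0.5469, -0.1392, 0.0373], 'conf': 0.67}, {'point': [0.7454, 0.0259, -0.0028], 'conf': 0.54}] [{'point': [0.5841, -0.128, 0.0278], 'conf': 0.7}, {'point': [0.5926, 0.004, 0.1854], 'conf': 0.57}]
```

View pics/t10.png

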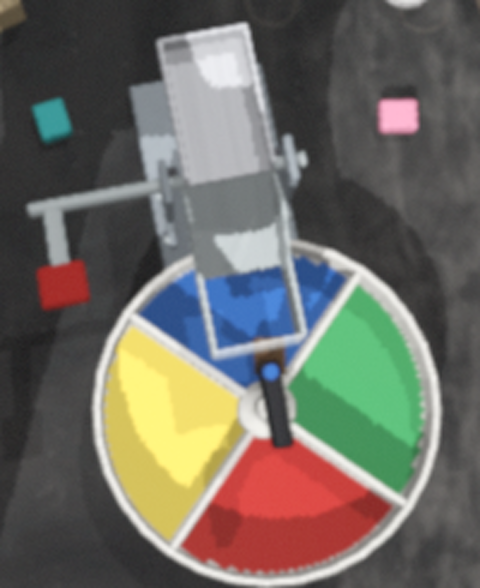

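View pics/s10.png

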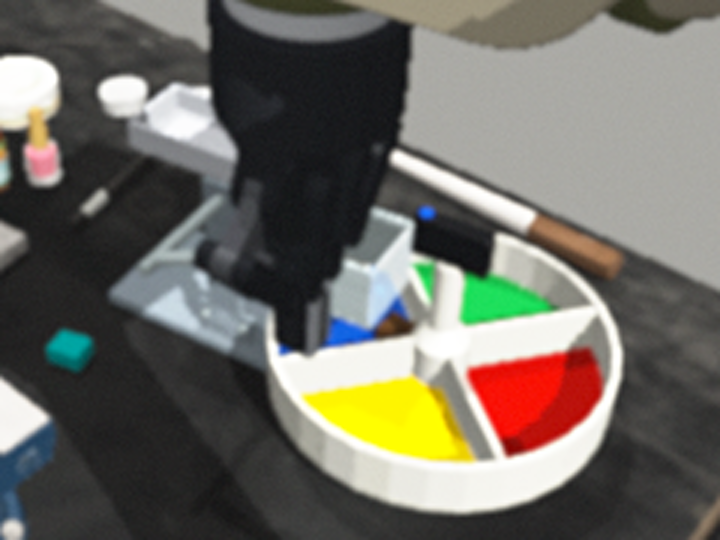

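```bash
python3 -c "
from h import *
cv2.imwrite('pics/w11.png',cams.read_camera('wrist'))
im=cams.read_camera('scene')[225:275,265:345]
cv2.imwrite('pics/s11.png',cv2.resize(im,None,fx=9,fy=9,interpolation=cv2.INTER_CUBIC))"
```

```text
(no output)
```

View pics/w11.png

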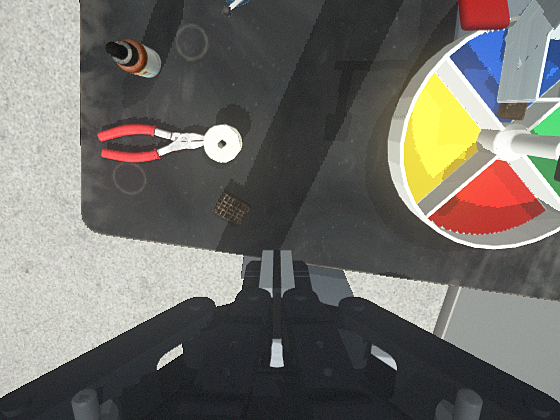

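View pics/s11.png

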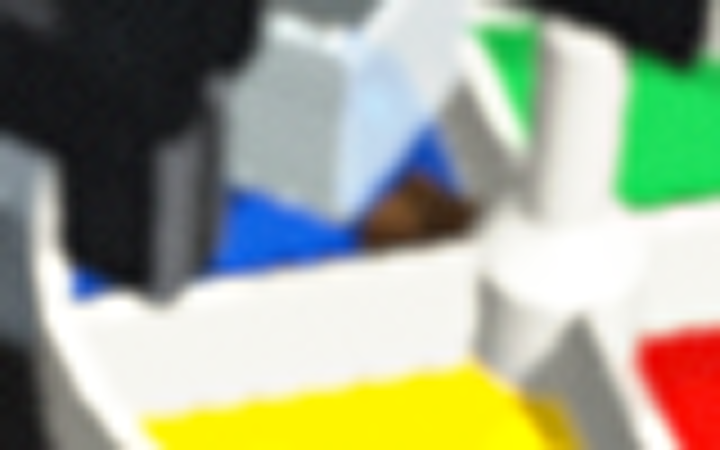

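The chip (crop 415,210) lies in the blue compartment by the hub, below the divider tops. The arm is clear of everything. Handing in.

```bash
python3 -c "
from h import *
print(robot.hand_in())"
```

```text
the job is handed in; nothing more can be done
None
```

The job is done and handed in at about 9 s of the allowed 43 s; no verdict was reported. I gripped the black bar, turned the carousel about 40° clockwise and let go. Then I pressed the red paddle down about 58 mm with shut fingers, let it spring back gently and backed the arm away.

**What the last checks showed:**
- **Blue compartment:** after release it measured about (0.584, -0.126), against about (0.580, -0.127) for the chute mouth. That is within the roughly 4 mm accuracy of the measurement.
- **Chip:** it is in the blue compartment near the hub, at about (0.547, -0.142), and below the divider tops. The robot never touched it.
- **Everything else:** the paddle and pan are back at rest, and the pink and turquoise look-alikes were left alone. The arm stands clear of everything.

**What was off:**
- **Chip height:** the network put the chip's origin about 12 mm above the compartment floor. It is probably leaning or on edge against the hub rather than lying flat. It stayed put between looks.
- **Press force:** the wrist force rose briefly to about 23 N (19 N vertical) near the paddle's end stop, well above the 3 N expected for a press.
- **Refused calls:** two move calls were refused because a row lacked some of its values. Neither moved the arm.

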